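# Park the watch movements in their holders under dust covers

### The job

Put the bench to rest for the night: set each of the two loose watch movements, dial up, in the holder of its size with its foot in the bore and the dial flat on the post, and close every holder, including the one that already has its movement, with the dust cover that fits it (the knob has the colour of the holder's base), seated all round on the base. Keep the movements dial up throughout and leave the loupe and the tweezers where they lie.

Things in the scene. Friction and masses are not known exactly. Their poses are not given: they have to be found in the camera images.
- movement_large: The large watch movement, lying dial up: black chronograph dial with three small sub-dials, steel edge. Dial disc 46 mm across, from 5 to 9 mm above the origin (hands to 10.4 mm); below it a brass foot 29 mm across, 5 mm high. Origin: centre of the foot's underside; z out of the dial. Grip the disc's edge.
- movement_medium: The medium watch movement, lying dial up: cream dial with one small sub-dial, brass edge. Dial disc 34 mm across, from 5 to 9 mm above the origin (hands to 10.4 mm); below it a brass foot 19 mm across, 5 mm high. Origin: centre of the foot's underside; z out of the dial. Grip the disc's edge.
- holder_large: The large movement holder, fixed: blue base and aluminium post, empty. Base 78 mm across, top at 7 mm; bevelled step 58 mm across, up to 10.5 mm; post 44 mm across, top at 21 mm, bore 37 mm across, 10 mm deep: the foot goes in, the dial rests on the post (movement origin at 16 mm). Its cover goes round the step and stands on the base (cover origin at 7 mm). Origin: centre of the underside; z up.
- holder_medium: The medium movement holder, fixed: amber base and aluminium post, empty. Base 64 mm across, top at 7 mm; bevelled step 44 mm across, up to 10.5 mm; post 32 mm across, top at 21 mm, bore 26 mm across, 10 mm deep: the foot goes in, the dial rests on the post (movement origin at 16 mm). Its cover goes round the step and stands on the base (cover origin at 7 mm). Origin: centre of the underside; z up.
- holder_small: The small movement holder, fixed: red base and aluminium post; a 30 mm silver-grey movement already sits in it, fixed, top at 23 mm. Base 56 mm across, top at 7 mm; bevelled step 36 mm across, up to 10.5 mm; post 28.4 mm across, top at 21 mm. Its cover goes round the step and stands on the base (cover origin at 7 mm). Origin: centre of the underside; z up.
- cover_large: The large dust cover, a clear round cap 68 mm across outside, 64 mm inside, open below, 26 mm high to its flat top, inside height 24 mm, with a blue round knob on top 18 mm across, from 30 to 41 mm above the origin (an 11 mm neck below it). Origin: centre of the rim it stands on; z up.
- cover_medium: The medium dust cover, a clear round cap 54 mm across outside, 50 mm inside, open below, 26 mm high to its flat top, inside height 24 mm, with a amber round knob on top 18 mm across, from 30 to 41 mm above the origin (an 11 mm neck below it). Origin: centre of the rim it stands on; z up.
- cover_small: The small dust cover, a clear round cap 46 mm across outside, 42 mm inside, open below, 26 mm high to its flat top, inside height 24 mm, with a red round knob on top 18 mm across, from 30 to 41 mm above the origin (an 11 mm neck below it). Origin: centre of the rim it stands on; z up.
- loupe: Bystander: a grey aluminium eye loupe standing upright, 28 mm across and 30 mm high. Origin: centre of its underside.
- tweezers: Bystander: steel tweezers lying flat, 118 mm long, 10 mm wide, 9 mm high. Origin: centre of the underside; long axis y.

How it is judged:
At the end, for the whole second after the job is handed in: Large and medium movement each in its own holder: within 5 mm of the holder's axis, origin 14 to 18 mm above the holder's, level to 0.08 rad. Large, medium and small cover each on its own holder: within 5 mm of the axis, origin 5 to 8.5 mm above the holder's, level to 0.06 rad. All at rest (horizontal distance between each of movement_large, cover_large and holder_large below 0.005 m and z of movement_large in the frame of holder_large between 0.014 and 0.018 m and angle between each of movement_large, movement_medium's own z axis and vertical below 0.08 rad and linear speed of each of movement_large, movement_medium, cover_large, cover_medium, cover_small below 0.02 m/s and horizontal distance between each of movement_medium, cover_medium and holder_medium below 0.005 m and z of movement_medium in the frame of holder_medium between 0.014 and 0.018 m and z of cover_large in the frame of holder_large between 0.005 and 0.0085 m and angle between each of cover_large, cover_medium, cover_small's own z axis and vertical below 0.06 rad and z of cover_medium in the frame of holder_medium between 0.005 and 0.0085 m and horizontal distance between cover_small and holder_small below 0.005 m and z of cover_small in the frame of holder_small between 0.005 and 0.0085 m); the robot touches nothing.
It fails at once if a movement is tipped over (angle between any of movement_large, movement_medium's own z axis and vertical above 0.8 rad).
It fails at once if the loupe or the tweezers are moved more than 20 mm (distance of any of loupe, tweezers from where it was at the start of the episode above 0.02 m).
It also fails if it takes over 99 s, if anything falls off the work surface, if the arm or the gripper's body presses on something with over 40 N, if the wrist force passes 120 N, or if a joint passes its speed limit or range.

### The arm

A 7-joint arm with a two-finger parallel gripper is mounted at the origin on a cart in front of the work surface, level with it; the furniture and walls round the work are solid. World frame = base frame: x ahead of the robot, y to its left, z up, the work surface at z = 0. Lengths are in m, angles in rad, forces in N, time in s.
With the tool pointing down it reaches from about 0.35 to 0.9 m from the base axis. Payload 8.1 kg.
Tool frame: the origin (TCP) lies midway between the tips of the shut fingers; the grasp point (between the pads) lies 19 mm behind it; z points along the fingers, y is the line along which they close (so a half turn about z gives the same grasp; the last joint's range is limited). The gripper opens to 92 mm and grips with 3 to 60 N. Pads are 19 mm wide; open, the fingers measure 130 mm over their backs; the gripper's body (75 mm by 190 mm) begins 47 mm behind the grasp point.
Start: joints at [1.056, 0.434, 0.025, 1.573, -0.012, 1.134, -0.075], TCP at [0.25, -0.573, 0.227] pointing down, gripper open.
Joint ranges: [-2.62, 2.62], [-0.44, 2.09], [-1.27, 1.32], [0.08, 2.57], [-1.32, 4.46], [0.12, 2], [-2.74, 2.74]. Speed limits (rad/s): [2.22, 2.22, 3.01, 3.01, 3.14, 3.14, 3.14].

### API

Orientations are given as a rotation vector (axis times angle).
In Python, from cell import arm gives the robot as it stands.
- The arm moves only by the tool carry_out, never from a script. Its arguments are lists of equal length, an entry for each row: "claw": the finger opening in cm, from 0 to 9.18; "delta_pos": the shift along the tool's x, y, z in cm, a list of three; "angular": the turn, a rotation vector about the tool's x, y, z in rad, a list of three. In form: {"claw": [claw, ...], "delta_pos": [[dx, dy, dz], ...], "angular": [[ax, ay, az], ...]}. A call has 1 to 20 rows; each row shifts and turns the commanded pose from where the row before left it, along the tool's axes as they then stand; what a row does not reach is not made up. A row lasts 1/10 s, in which the tool goes at most 50 mm and 8.59 degrees, less where a joint would pass 70% of its speed; a pose out of reach is approached as far as the arm can. A call with a gripper value outside its range is refused whole. The fingers move at their own pace and stop on an object; "force" is the grip in N (left out, the last holds). Time passes only in rows, so rows that do not move let the fingers close. It gives the time, the measured TCP pose, the force, the opening and the grip force at its end, in the units of the state.
- arm.observe(): the state, without advancing time (a new reading comes with each control period).
- arm.get_image(name): name is "scene" or "top" or "wrist"; returns a dict with "frame" (420x560x3 uint8, red, green, blue), "mtx" (3x3 intrinsics, pixels), "T" (4x4, takes a point from camera to world coordinates). Camera axes: x right, y down, z forward; pixel columns grow to the right and rows downward; lengths in m; the calibration is good to about 2 mm. A picture is of the moment at which its call begins. There is no depth.
- arm.sign_off(): hands the job in; it is judged then, once.
Trained networks look in a picture, given as the dict that the camera call returned (one of the last four; its "shot" number tells which), for a name from the list of things; names that differ only in an ending like _2 or _b are one class to them, and where a whole thing is asked for, a point or a joint stands for the part that bears it (a point fixed in the world has none). Each returns a list of dicts, best first, with "conf" (0 to 1); they miss things now and then, are a little off and sometimes report something else, mostly with a low value. They report only what shows in the picture. A call takes as long as a camera call.
- arm.look_for(label, picture): "centre" ([column, row] as shares, 0 to 1, of the picture: columns of its width, rows of its height, amid what is visible of it).
- arm.trace(label, picture): "region" (420x560 bool, what is visible of it) and "centre" ([column, row] as shares, 0 to 1, of the picture: columns of its width, rows of its height, amid what is visible of it).
- arm.place_of(label, picture): "centre" ([column, row] as shares, 0 to 1, of the picture: columns of its width, rows of its height: a listed point, or the origin of a listed thing).
The state is a dict: "clock": time; "joints": joint angles; "dq": joint speeds; "joint_efforts": joint torques, N m; "position": TCP position; "ee_rot": TCP orientation; "force": force on the tool from outside, world axes, zero at the start; "ft_torque": the same for the moment, N m; "width": opening from 0.0 (shut) to 1.0 (fully open); "gripper_force": force on a finger pad.
Only numpy, scipy, OpenCV 4.12 (cv2) and the standard library are available. Lean on these libraries where they do the work, as an engineer would, in place of code of your own. Each camera call takes 0.05 s, during which the arm holds its last target. There are 200 camera calls.

## Working session

There is one attempt and no reset: what is moved stays moved. The work goes in short steps, Python scripts to look and compute and a tool call to move; the robot and the scene stay as the last step left them, time stands still between calls to the robot, and variables do not carry over. Pictures are saved under pics/ and viewed, at most 16 in all, crops included, and the job is handed in when it is done.

Besides the shell and the picture viewer there is one more tool, called after ">>>" in YAML: its name, and indented under it one key for each argument. carry_out: Moves the arm, as the interface text tells. Its arguments: {"type":"object","properties":{"claw":{"type":"array","items":{"type":"number"}},"delta_pos":{"type":"array","items":{"type":"array","items":{"type":"number"}}},"angular":{"type":"array","items":{"type":"array","items":{"type":"number"}}},"force":{"type":"number"}},"required":["claw","delta_pos","angular"]}

```bash
mkdir -p pics
cat > h.py <<'E'
import numpy as np, cv2
from cell import arm
from scipy.spatial.transform import Rotation as R
def ray(p,c,z):
    K=np.array(p["mtx"]);T=np.array(p["T"])
    d=T[:3,:3]@np.linalg.solve(K,[c[0]*560,c[1]*420,1]); o=T[:3,3]
    return (o+d*(z-o[2])/d[2])[:2]
def save(p,n): cv2.imwrite("pics/"+n,p["frame"][:,:,::-1])
N=["movement_large","movement_medium","holder_large","holder_medium","holder_small","cover_large","cover_medium","cover_small","loupe","tweezers"]
E
python3 - <<'E'
from h import *
o=arm.observe(); print({k:np.round(v,3) for k,v in o.items()})
for cam in ["top","scene"]:
    p=arm.get_image(cam); save(p,cam+"1.png"); print(cam,np.round(p["T"],3).tolist())
    for n in N:
        r=arm.place_of(n,p)
        print(n,[(round(q["conf"],2),np.round(np.array(q["centre"])*[560,420],0),np.round(ray(p,q["centre"],0),4)) for q in r[:2]])
E
```

```text
{'clock': np.float64(0.0), 'joints': array([ 1.056,  0.435,  0.025,  1.574, -0.012,  1.134, -0.075]), 'dq': array([-0.001,  0.   , -0.002, -0.001,  0.   ,  0.   , -0.001]), 'joint_efforts': array([ 0.0000e+00, -6.6784e+01,  9.8500e-01, -3.1446e+01, -6.1000e-02,
        4.3000e-02,  0.0000e+00]), 'position': array([ 0.25 , -0.572,  0.226]), 'ee_rot': array([-3.074e+00, -6.420e-01,  1.000e-03]), 'force': array([-0.213, -1.136,  0.123]), 'ft_torque': array([0.007, 0.012, 0.04 ]), 'gripper_force': np.float64(0.0), 'width': np.float64(0.998)}
top [[0.016, -0.985, 0.172, 0.337], [-1.0, -0.013, 0.016, -0.043], [-0.014, -0.172, -0.985, 1.086], [0.0, 0.0, 0.0, 1.0]]
movement_large [(0.57, array([243., 201.]), array([0.5418, 0.0846]))]
movement_medium [(0.65, array([178., 191.]), array([0.5667, 0.2608]))]
holder_large [(0.79, array([184., 246.]), array([0.4199, 0.235 ]))]
holder_medium [(0.84, array([322., 249.]), array([ 0.4175, -0.1249]))]
holder_small [(0.74, array([238., 242.]), array([0.4317, 0.0942])), (0.53, array([302., 201.]), array([ 0.5435, -0.0711]))]
cover_large [(0.24, array([304
[... 570 characters left out ...]
343, 0.2409])), (0.64, array([270., 264.]), array([0.4296, 0.0835]))]
holder_medium [(0.91, array([335., 211.]), array([ 0.4151, -0.122 ])), (0.27, array([226., 240.]), array([0.5433, 0.0951]))]
holder_small [(0.9, array([271., 266.]), array([0.4266, 0.0861]))]
cover_large [(0.56, array([160., 232.]), array([0.668, 0.173]))]
cover_medium [(0.82, array([276., 196.]), array([ 0.5494, -0.0729])), (0.53, array([154., 286.]), array([0.5683, 0.2672]))]
cover_small [(0.59, array([217., 195.]), array([0.6566, 0.014 ]))]
loupe [(0.71, array([350., 148.]), array([ 0.5148, -0.3342]))]
tweezers [(0.69, array([212., 317.]), array([0.4336, 0.2411])), (0.61, array([385., 190.]), array([ 0.3642, -0.2509]))]
```

Run:
```python
import cv2
a=cv2.imread("pics/top1.png")[100:320,130:440]; cv2.imwrite("pics/topc.png",cv2.resize(a,None,fx=2.5,fy=2.5,interpolation=2))
```

```text
(no output)
```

View pics/topc.png

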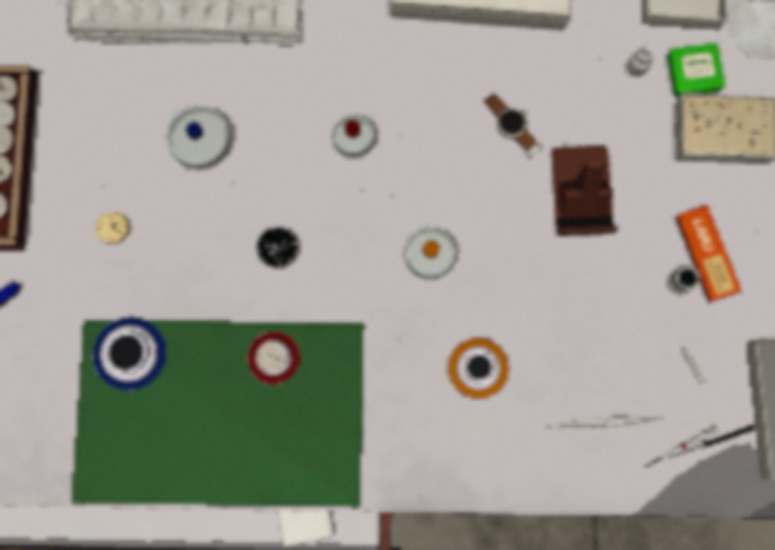

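View pics/scene1.png

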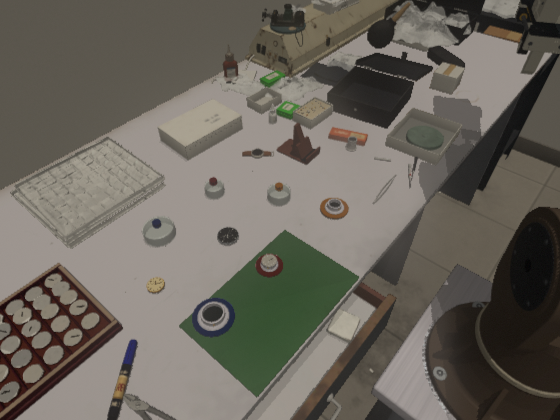

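The top view shows the empty large holder (blue base) at full-image pixel (182,241), the small one (red) at (239,243) and the medium one (amber) at (321,247). The covers are at about (209,154) for blue, (272,154) for red and (302,201) for amber. The movements are at (241,199) for black and (175,191) for cream. The loupe (403,210) and tweezers (410,275) are out of the way. Next I refine these positions by colour.

```bash
cat >> h.py <<'E'
HS={"blue":((100,110,40),(130,255,255)),"red":((170,110,50),(180,255,255)),"amber":((10,120,90),(25,255,255))}
def blobs(p,col,amin=4):
    hsv=cv2.cvtColor(np.ascontiguousarray(p["frame"]),cv2.COLOR_RGB2HSV)
    m=cv2.inRange(hsv,*HS[col])
    if col=="red": m|=cv2.inRange(hsv,(0,110,50),(6,255,255))
    n,l,s,c=cv2.connectedComponentsWithStats(m)
    out=[]
    for i in range(1,n):
        if s[i,4]<amin: continue
        x,y,w,hh=s[i,:4]
        out.append((int(s[i,4]),(c[i]+.5),np.array([x+w/2,y+hh/2]),(int(w),int(hh))))
    return sorted(out,key=lambda t:-t[0])
def px(p,uv,z): return np.round(ray(p,(uv[0]/560,uv[1]/420),z),4)
E
python3 - <<'E'
from h import *
for cam in ["top","scene"]:
    p=arm.get_image(cam)
    for c in HS:
        for b in blobs(p,c,8):
            print(cam,c,b[0],b[3],b[2],"base@7",px(p,b[2],.007),"knob@36",px(p,b[1],.036))
    for n in ["movement_large","movement_medium"]+N[5:8]:
        for r in arm.trace(n,p)[:1]:
            ys,xs=np.where(r["region"]); uv=[(xs.min()+xs.max()+1)/2,(ys.min()+ys.max()+1)/2]
            print(cam,n,round(r["conf"],2),uv,np.ptp(xs)+1,np.ptp(ys)+1,px(p,uv,.008),px(p,uv,.026))
E
```

```text
top blue 209 (29, 28) [181.5 242. ] base@7 [0.4295 0.2404] knob@36 [0.4253 0.2298]
top blue 74 (15, 13) [129.5 219.5] base@7 [0.4867 0.3812] knob@36 [0.4821 0.3699]
top blue 19 (5, 5) [207.5 152.5] base@7 [0.6722 0.184 ] knob@36 [0.6636 0.1775]
top red 556 (13, 63) [  6.5 161.5] base@7 [0.6406 0.7288] knob@36 [0.6427 0.7133]
top red 550 (17, 50) [ 18.5 155. ] base@7 [0.6592 0.6983] knob@36 [0.6515 0.678 ]
top red 206 (22, 28) [363. 173.] base@7 [ 0.6203 -0.234 ] knob@36 [ 0.6043 -0.2331]
top red 177 (13, 19) [ 58.5 171.5] base@7 [0.6144 0.5838] knob@36 [0.608  0.5662]
top red 164 (14, 17) [ 32.  158.5] base@7 [0.6498 0.6602] knob@36 [0.6415 0.6409]
top red 149 (21, 20) [239.5 243. ] base@7 [0.4291 0.0891] knob@36 [0.4266 0.0848]
top red 146 (13, 16) [ 44.5 171. ] base@7 [0.6154 0.622 ] knob@36 [0.6079 0.6036]
top red 99 (42, 6) [ 85. 191.] base@7 [0.5618 0.5067] knob@36 [0.5519 0.4881]
top red 72 (13, 8) [126.5 190. ] base@7 [0.5659 0.3956] knob@36 [0.5571 0.3821]
top red 63 (14, 12) [421.  30.] base@7 [ 1.0393 -0.4047] knob@36 [ 1.0188 -0.3953]
top red 55 (12, 6) [113. 191.] base@7 
[... 6809 characters left out ...]
0.5391 -0.0743]
scene amber 27 (16, 8) [358. 136.] base@7 [ 0.5233 -0.3833] knob@36 [ 0.5032 -0.3539]
scene amber 14 (5, 7) [519.5  38.5] base@7 [ 0.3941 -1.2529] knob@36 [ 0.3799 -1.1767]
scene movement_large 0.86 [np.float64(228.5), np.float64(236.5)] 21 17 [0.5405 0.0903] [0.5285 0.1   ]
scene movement_medium 0.68 [np.float64(155.0), np.float64(285.5)] 18 15 [0.5618 0.2674] [0.5493 0.2723]
scene cover_large 0.67 [np.float64(159.5), np.float64(231.5)] 35 31 [0.6635 0.1755] [0.6483 0.1829]
scene cover_medium 0.82 [np.float64(279.0), np.float64(194.5)] 24 23 [ 0.5405 -0.0749] [ 0.5285 -0.0608]
scene cover_small 0.71 [np.float64(214.5), np.float64(188.5)] 21 23 [0.6701 0.007 ] [0.6546 0.0189]
```

>>> carry_out:
  claw: [9,9,9,9,9,9,9,9,9,9,9,9,9,9,9,9,9,9,9,9]
  delta_pos:
    - [0,0,0]
    - [0,0,0]
    - [0,0,0]
    - [1.8,-4.1,0]
    - [1.8,-4.1,0]
    - [1.8,-4.1,0]
    - [1.8,-4.1,0]
    - [1.8,-4.1,0]
    - [1.8,-4.1,0]
    - [1.8,-4.1,0]
    - [1.8,-4.1,0]
    - [1.8,-4.1,0]
    - [1.8,-4.1,0]
    - [1.8,-4.1,0]
    - [1.8,-4.1,0]
    - [1.8,-4.1,0]
    - [1.8,-4.1,0]
    - [1.8,-4.1,0]
    - [0.5,-2,0]
    - [0,0,0]
  angular:
    - [0,0,0.137]
    - [0,0,0.137]
    - [0,0,0.137]
    - [0,0,0]
    - [0,0,0]
    - [0,0,0]
    - [0,0,0]
    - [0,0,0]
    - [0,0,0]
    - [0,0,0]
    - [0,0,0]
    - [0,0,0]
    - [0,0,0]
    - [0,0,0]
    - [0,0,0]
    - [0,0,0]
    - [0,0,0]
    - [0,0,0]
    - [0,0,0]
    - [0,0,0]
  force: 15

```text
clock: 3.7
position: [0.5252, 0.0667, 0.2267]
ee_rot: [-3.14, -0.01, -0.0]
force: [-0.1, -0.2, -0.0]
width: 0.984
gripper_force: 0.0
```

Run:
```python
from h import *
o=arm.observe(); print(np.round(o["position"],4),np.round(o["joints"],2),np.round(o["ee_rot"],4))
p=arm.get_image("wrist"); save(p,"w1.png"); print(np.round(p["T"],3).tolist(),p["mtx"])
for n in N[:8]:
    for r in arm.trace(n,p)[:1]:
        ys,xs=np.where(r["region"]); uv=[(xs.min()+xs.max()+1)/2,(ys.min()+ys.max()+1)/2]
        print(n,round(r["conf"],2),uv,np.ptp(xs)+1,np.ptp(ys)+1,"@7",px(p,uv,.008),"@26",px(p,uv,.026))
for c in HS:
  for b in blobs(p,c,60): print(c,b[0],b[3],b[2],"base@7",px(p,b[2],.007),"knob@36",px(p,b[1],.036))
```

```text
[0.5252 0.0667 0.2267] [-0.02  0.3  -0.26  1.79  0.09  1.07 -1.88] [-3.1397e+00 -1.0000e-02 -5.0000e-04]
[[0.005, -0.959, -0.285, 0.603], [-1.0, -0.006, 0.0, 0.066], [-0.002, 0.285, -0.959, 0.385], [0.0, 0.0, 0.0, 1.0]] [[343.8862198    0.         278.42200522]
 [  0.         343.8862198  206.97828183]
 [  0.           0.           1.        ]]
movement_large 0.97 [np.float64(258.5), np.float64(157.0)] 41 42 @7 [0.5479 0.0883] @26 [0.5505 0.0873]
movement_medium 0.92 [np.float64(96.0), np.float64(139.0)] 32 32 @7 [0.5664 0.264 ] @26 [0.5681 0.2546]
holder_large 0.61 [np.float64(133.0), np.float64(248.5)] 64 55 @7 [0.4383 0.2387] @26 [0.4461 0.2305]
holder_medium 0.97 [np.float64(437.0), np.float64(259.5)] 52 47 @7 [ 0.4262 -0.1242] @26 [ 0.4347 -0.1151]
holder_small 0.97 [np.float64(259.5), np.float64(253.5)] 45 43 @7 [0.4328 0.0884] @26 [0.4409 0.0874]
cover_large 0.57 [np.float64(167.0), np.float64(38.0)] 76 76 @7 [0.6663 0.1785] @26 [0.6633 0.1731]
cover_small 0.87 [np.float64(337.0), np.float64(34.0)] 50 56 @7 [0.6708 0.0088] @26 [0.6676 0.0115]
blue 664 (64, 38) [133. 241.] base@7 [0.4475 0.2381] knob@36 [0.4652 0.2275]
blue 321 (22, 28) [ 11. 207.] base@7 [0.4887 0.3736] knob@36 [0.5005 0.3511]
blue 283 (19, 21) [158.5  33.5] base@7 [0.6706 0.1869] knob@36 [0.6658 0.1778]
red 659 (45, 41) [259.5 254.5] base@7 [0.431  0.0885] knob@36 [0.4478 0.0865]
red 285 (19, 21) [340.5  29.5] base@7 [0.675  0.0054] knob@36 [0.6697 0.01  ]
amber 142 (14, 19) [419.  251.5] base@7 [ 0.4361 -0.1018] knob@36 [ 0.4491 -0.0891]
amber 66 (17, 28) [102.5 138. ] base@7 [0.5674 0.2573] knob@36 [0.5718 0.2393]
```

View pics/w1.png

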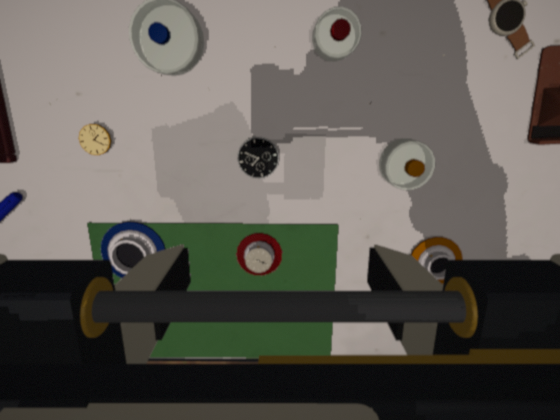

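The wrist view shows the black movement at (258,157), the cream one at (96,139), the blue cover at (167,38) and the red cover at (337,34). The holders are along row ~250 and agree with the top camera to within about 4 mm.

>>> carry_out:
  claw: [8,8,8,8,8,8,8,8]
  delta_pos:
    - [0.6,-0.8,3.2]
    - [0.6,-0.8,3.2]
    - [0.7,-0.7,3.2]
    - [0,0,3.2]
    - [0,0,3.2]
    - [0,0,2]
    - [0,0,0.7]
    - [0,0,0]
  angular:
    - [0,0,-0.003]
    - [0,0,-0.003]
    - [0,0,0]
    - [0,0,0]
    - [0,0,0]
    - [0,0,0]
    - [0,0,0]
    - [0,0,0]

```text
clock: 4.95
position: [0.5432, 0.0852, 0.0392]
ee_rot: [3.141, 0.01, -0.002]
force: [-0.1, 0.8, 0.0]
width: 0.873
gripper_force: 0.0
```

```bash
cat >> h.py <<'E'
def tr(p,n,z):
    for r in arm.trace(n,p)[:1]:
        ys,xs=np.where(r["region"]); uv=[(xs.min()+xs.max()+1)/2,(ys.min()+ys.max()+1)/2]
        print(n,round(r["conf"],2),"bbox",xs.min(),xs.max(),ys.min(),ys.max(),px(p,uv,z))
E
python3 - <<'E'
from h import *
o=arm.observe(); print(np.round(o["position"],4),np.round(o["ee_rot"],4))
p=arm.get_image("wrist"); save(p,"w2.png")
tr(p,"movement_large",.009)
E
```

```text
[0.5432 0.0852 0.0392] [ 3.1412e+00  1.0100e-02 -2.4000e-03]
movement_large 0.89 bbox 232 309 197 271 [0.5479 0.0888]
```

View pics/w2.png

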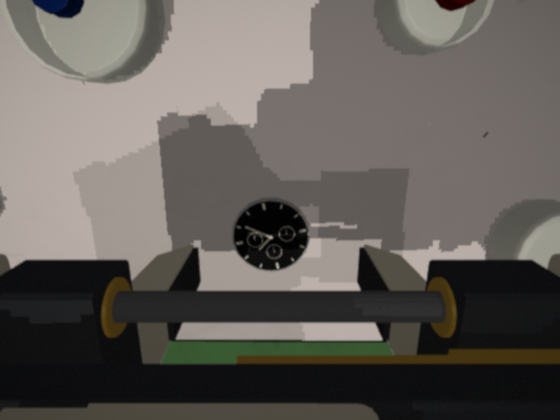

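The view is centred: the black dial is at (270,234) between the open pads, with the gripper midline at column 278.

>>> carry_out:
  claw: [8,8,8,8,4,4,4,4,4,4,4]
  delta_pos:
    - [0.3,-0.4,1.2]
    - [0,0,1.2]
    - [0,0,1.1]
    - [0,0,0]
    - [0,0,0]
    - [0,0,0]
    - [0,0,0]
    - [0,0,0]
    - [0,0,0]
    - [0,0,0]
    - [0,0,0]
  angular:
    - [0,0,0]
    - [0,0,0]
    - [0,0,0]
    - [0,0,0]
    - [0,0,0]
    - [0,0,0]
    - [0,0,0]
    - [0,0,0]
    - [0,0,0]
    - [0,0,0]
    - [0,0,0]

```text
clock: 6.15
position: [0.5468, 0.0895, 0.005]
ee_rot: [3.142, 0.011, 0.001]
force: [-0.6, -0.5, 3.1]
width: 0.492
gripper_force: 15.0
```

>>> carry_out:
  claw: [4,4,4,4,4,4,4,4,4,4]
  delta_pos:
    - [0,0,-2]
    - [0,0,-2]
    - [-1.5,-2,-2]
    - [-2,-2.5,0]
    - [-2,-2.5,0]
    - [-2,-2.5,0]
    - [-2,-2.5,0]
    - [-2,-2.5,0]
    - [-0.3,-0.5,0]
    - [0,0,0]
  angular:
    - [0,0,0]
    - [0,0,0]
    - [0,0,0]
    - [0,0,0]
    - [0,0,0]
    - [0,0,0]
    - [0,0,0]
    - [0,0,0]
    - [0,0,0]
    - [0,0,0]

```text
clock: 7.15
position: [0.427, 0.2397, 0.0648]
ee_rot: [-3.141, -0.015, -0.0]
force: [0.8, -0.2, -0.4]
width: 0.483
gripper_force: 15.0
```

Run:
```python
from h import *
o=arm.observe(); P=o["position"];print(np.round(P,4),np.round(o["ee_rot"],4),o["width"],o["gripper_force"])
p=arm.get_image("wrist"); save(p,"w3.png")
tr(p,"movement_large",P[2]+.004); tr(p,"holder_large",.007)
for b in blobs(p,"blue",100): print(b[0],b[3],b[2],px(p,b[2],.007))
```

```text
[0.427  0.2397 0.0648] [-3.1413 -0.0148 -0.    ] 0.4830872310311002 14.99999687075615
movement_large 0.81 bbox 233 324 222 290 [0.4335 0.2387]
holder_large 0.93 bbox 219 335 159 249 [0.4421 0.2397]
2936 (115, 92) [277.5 207. ] [0.4404 0.2397]
1902 (67, 61) [ 48.5 130.5] [0.4884 0.3811]
```

View pics/w3.png

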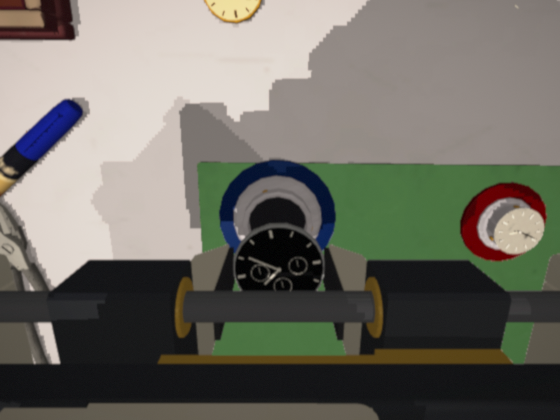

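The black movement is gripped level at (279,265), over the blue holder centred at (277,212).

Run:
```python
from h import *
p=arm.get_image("wrist"); z=arm.observe()["position"][2]
fr=np.ascontiguousarray(p["frame"])
hsv=cv2.cvtColor(fr,cv2.COLOR_RGB2HSV); m=cv2.inRange(hsv,*HS["blue"])
from scipy.optimize import least_squares
def circ(pts,r):
    f=lambda c: np.hypot(pts[:,0]-c[0],pts[:,1]-c[1])-r
    s=least_squares(f,[pts[:,0].mean()-.02,pts[:,1].mean()],loss="soft_l1",f_scale=.001); return s.x,np.abs(s.fun).mean()
# outer blue edge: topmost pixel per column
pts=[]
for c in range(224,332,3):
    r=np.where(m[140:250,c])[0]
    if len(r): pts.append(px(p,(c+.5,140+r[0]),.007))
print("holder",circ(np.array(pts),.039))
reg=arm.trace("movement_large",p)[0]["region"]; pts=[]
for c in range(240,318,3):
    r=np.where(reg[:,c])[0]
    if len(r): pts.append(px(p,(c+.5,r[0]),z+.004))
print("mov",circ(np.array(pts),.023), arm.observe()["position"])
```

```text
holder (array([0.43164126, 0.23980826]), np.float64(0.0002634322078006158))
mov (array([0.42936081, 0.23631543]), np.float64(0.00023970211395527512)) [0.42841456 0.23750482 0.06461471]
```

>>> carry_out:
  claw: [4,4,4,4,4,6.5,6.5,6.5,6.5,6.5]
  delta_pos:
    - [0.2,-0.3,1.5]
    - [0,0,1.5]
    - [0,0,1]
    - [0,0,0.3]
    - [0,0,0]
    - [0,0,0]
    - [0,0,0]
    - [0,0,-2]
    - [0,0,-3]
    - [0,0,0]
  angular:
    - [0,0,0]
    - [0,0,0]
    - [0,0,0]
    - [0,0,0]
    - [0,0,0]
    - [0,0,0]
    - [0,0,0]
    - [0,0,0]
    - [0,0,0]
    - [0,0,0]

```text
clock: 8.4
position: [0.4315, 0.2432, 0.075]
ee_rot: [-3.138, -0.01, -0.008]
force: [1.0, 0.9, 0.1]
width: 0.705
gripper_force: 0.0
```

```bash
cat >> h.py <<'E'
from scipy.optimize import least_squares
def circ(pts,r):
    pts=np.array(pts); f=lambda c: np.hypot(pts[:,0]-c[0],pts[:,1]-c[1])-r
    s=least_squares(f,[pts[:,0].mean()-.02,pts[:,1].mean()],loss="soft_l1",f_scale=.001); return np.round(s.x,4),np.round(np.abs(s.fun).mean(),5)
def far(p,m,r,z):
    "circle of radius r at height z through the upper image edge of mask m (its largest blob)"
    n,l,s,c=cv2.connectedComponentsWithStats(m.astype(np.uint8)); i=1+np.argmax(s[1:,4]); m=l==i
    x,w=s[i,0],s[i,2]; pts=[]
    for c in range(int(x+.08*w),int(x+.92*w),2):
        q=np.where(m[:,c])[0]
        if len(q): pts.append(px(p,(c+.5,q[0]),z))
    return circ(pts,r)
def col(p,c,box=None):
    hsv=cv2.cvtColor(np.ascontiguousarray(p["frame"]),cv2.COLOR_RGB2HSV); m=cv2.inRange(hsv,*HS[c])
    if c=="red": m|=cv2.inRange(hsv,(0,110,50),(6,255,255))
    if box: k=np.zeros_like(m); x0,x1,y0,y1=box; k[y0:y1,x0:x1]=1; m=m*k
    return m>0
E
python3 - <<'E'
from h import *
p=arm.get_image("wrist"); save(p,"w4.png"); print(arm.observe()["position"])
tr(p,"movement_large",.025); print(far(p,arm.trace("movement_large",p)[0]["region"],.023,.025)); print(far(p,col(p,"blue",(180,380,120,300)),.039,.007))
t=arm.get_image("top"); tr(t,"movement_large",.025); print([px(t,b[2],.007) for b in blobs(t,"blue",150)])
E
```

```text
[0.43088164 0.24261495 0.0735207 ]
movement_large 0.6 bbox 247 316 197 264 [0.4313 0.2403]
(array([0.4308, 0.24  ]), np.float64(0.00015))
(array([0.4316, 0.2397]), np.float64(0.0002))
movement_large 0.37 bbox 172 177 235 243 [0.4341 0.2528]
[]
```

View pics/w4.png

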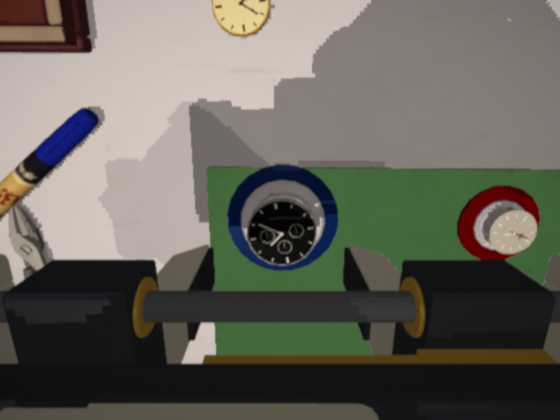

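The large movement sits centred in the blue holder at (282,232), within 1 mm. Next is the medium movement, whose dial is at (241,10).

>>> carry_out:
  claw: [6.5,6.5,6.5,6.5,6.5,6.5,6.5,6.5]
  delta_pos:
    - [3,-0.5,0]
    - [3,-0.5,0]
    - [3,-0.5,0]
    - [3,-0.5,0]
    - [1.3,-0.3,2]
    - [0,0,1.4]
    - [0,0,0]
    - [0,0,0]
  angular:
    - [0,0,0]
    - [0,0,0]
    - [0,0,0]
    - [0,0,0]
    - [0,0,0]
    - [0,0,0]
    - [0,0,0]
    - [0,0,0]

```text
clock: 9.45
position: [0.5608, 0.2654, 0.037]
ee_rot: [3.14, 0.012, -0.004]
force: [-0.6, -0.0, -0.4]
width: 0.707
gripper_force: 0.0
```

Run:
```python
from h import *
p=arm.get_image("wrist"); o=arm.observe();print(o["position"],o["ee_rot"])
tr(p,"movement_medium",.009); print(far(p,arm.trace("movement_medium",p)[0]["region"],.017,.009))
```

```text
[0.56133684 0.26570316 0.03776485] [ 3.14123829e+00  1.18439425e-02 -1.52765249e-03]
movement_medium 0.57 bbox 248 305 205 261 [0.567  0.2655]
(array([0.5668, 0.2656]), np.float64(0.00019))
```

>>> carry_out:
  claw: [6.5,6.5,6.5,6.5,3,3,3,3,3,3,3,3,3,3,3,3]
  delta_pos:
    - [0.5,0,1.2]
    - [0,0,1.2]
    - [0,0,0.9]
    - [0,0,0]
    - [0,0,0]
    - [0,0,0]
    - [0,0,0]
    - [0,0,0]
    - [0,0,0]
    - [0,0,0]
    - [0,0,-2]
    - [0,0,-2]
    - [-1,2,-2]
    - [-2,4,0]
    - [-2,4,0]
    - [-2,4,0]
  angular:
    - [0,0,0]
    - [0,0,0]
    - [0,0,0]
    - [0,0,0]
    - [0,0,0]
    - [0,0,0]
    - [0,0,0]
    - [0,0,0]
    - [0,0,0]
    - [0,0,0]
    - [0,0,0]
    - [0,0,0]
    - [0,0,0]
    - [0,0,0]
    - [0,0,0]
    - [0,0,0]

```text
clock: 11.2
position: [0.4975, 0.1239, 0.0649]
ee_rot: [3.142, 0.011, 0.001]
force: [0.7, -0.9, -0.3]
width: 0.358
gripper_force: 15.0
```

>>> carry_out:
  claw: [3,3,3,3,3,3,3,3,3]
  delta_pos:
    - [-1.2,4,0]
    - [-1.2,4,0]
    - [-1.2,4,0]
    - [-1.2,4,0]
    - [-1.2,4,0]
    - [-1,3.5,0]
    - [-0.2,1,0]
    - [0,0,0]
    - [0,0,0]
  angular:
    - [0,0,0]
    - [0,0,0]
    - [0,0,0]
    - [0,0,0]
    - [0,0,0]
    - [0,0,0]
    - [0,0,0]
    - [0,0,0]
    - [0,0,0]

```text
clock: 12.1
position: [0.4286, -0.1193, 0.0649]
ee_rot: [-3.141, -0.012, -0.001]
force: [0.3, -0.3, -0.6]
width: 0.358
gripper_force: 15.0
```

Run:
```python
from h import *
p=arm.get_image("wrist"); o=arm.observe();P=o["position"];print(P,o["ee_rot"],o["gripper_force"]); save(p,"w5.png")
tr(p,"movement_medium",P[2]+.004); print(far(p,arm.trace("movement_medium",p)[0]["region"],.017,P[2]+.004))
for b in blobs(p,"amber",150): print(b)
print("holder",far(p,col(p,"amber",(200,360,120,250)),.032,.007))
```

```text
[ 0.42865931 -0.11874662  0.06481942] [-3.14092726e+00 -1.35022378e-02 -9.54602363e-04] 15.000120252370834
movement_medium 0.64 bbox 246 312 237 289 [ 0.4313 -0.1205]
(array([ 0.4278, -0.1203]), np.float64(0.00017))
(1171, array([181.8646456 ,  27.40777114]), array([181.5,  27.5]), (37, 43))
(704, array([260.54545455, 245.77414773]), array([274.5, 253.5]), (75, 65))
(382, array([323.32984293, 232.41361257]), array([322.5, 229.5]), (17, 37))
holder (array([ 0.3858, -0.1177]), np.float64(0.00338))
```

View pics/w5.png

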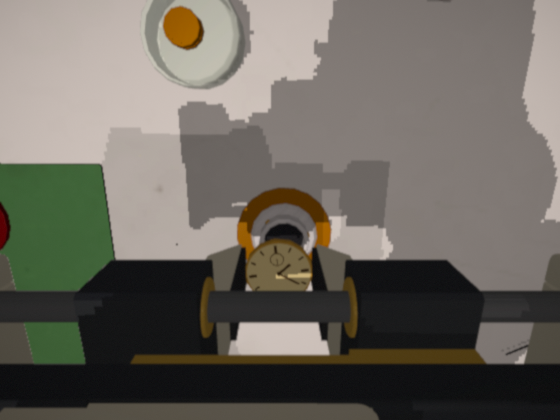

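The cream movement is gripped at (279,270). The amber base spans columns 238–331 with its top edge at row 188, so my amber mask was too narrow.

```bash
sed -i 's/"amber":((10,120,90)/"amber":((5,150,70)/' h.py
python3 - <<'E'
from h import *
f=cv2.imread("pics/w5.png"); print(cv2.cvtColor(f,cv2.COLOR_BGR2HSV)[[192,196,230,230],[284,284,242,327]])
p=arm.get_image("wrist"); m=col(p,"amber",(220,350,150,236)); ys,xs=np.where(m); print(xs.min(),xs.max(),ys.min(),ys.max())
print("holder",far(p,m,.032,.007),arm.observe()["position"])
E
```

```text
[[ 17 255  79]
 [ 17 255  81]
 [ 18 247 153]
 [ 18 255 164]]
238 330 189 235
holder (array([ 0.4224, -0.1237]), np.float64(0.00019)) [ 0.42850678 -0.11885388  0.06475074]
```

>>> carry_out:
  claw: [3,3,3,3,3,3,5.5,5.5,5.5,5.5,5.5]
  delta_pos:
    - [-0.55,0.35,0]
    - [0,0,1.5]
    - [0,0,1.5]
    - [0,0,1]
    - [0,0,0.3]
    - [0,0,0]
    - [0,0,0]
    - [0,0,0]
    - [0,0,-2]
    - [0,0,-3]
    - [0,0,0]
  angular:
    - [0,0,0]
    - [0,0,0]
    - [0,0,0]
    - [0,0,0]
    - [0,0,0]
    - [0,0,0]
    - [0,0,0]
    - [0,0,0]
    - [0,0,0]
    - [0,0,0]
    - [0,0,0]

```text
clock: 13.4
position: [0.4247, -0.1242, 0.0748]
ee_rot: [3.14, 0.01, 0.009]
force: [0.6, -0.6, -1.0]
width: 0.6
gripper_force: 0.0
```

Run:
```python
from h import *
p=arm.get_image("wrist"); o=arm.observe();P=o["position"];print(P,o["ee_rot"],o["width"]); save(p,"w6.png")
print(far(p,arm.trace("movement_medium",p)[0]["region"],.017,.025))
print("holder",far(p,col(p,"amber",(200,360,120,270)),.032,.007))
for b in blobs(p,"amber",300): print(b[1],b[3],px(p,b[1],.036))
tr(p,"cover_medium",.026)
```

```text
[ 0.42403902 -0.12422204  0.0734848 ] [3.14048812 0.00999103 0.00664878] 0.6010362801785897
(array([ 0.4217, -0.125 ]), np.float64(0.00017))
holder (array([ 0.4223, -0.1238]), np.float64(0.00018))
[276.44665692 218.35896967] (89, 85) [ 0.4368 -0.1238]
[330.57206671 358.29154258] (280, 11) [ 0.3358 -0.1614]
[177.56623735  24.26356946] (38, 41) [ 0.5425 -0.0721]
[398.99842271 308.95741325] (13, 58) [ 0.3747 -0.2044]
cover_medium 0.74 bbox 137 238 0 84 [ 0.5355 -0.0745]
```

View pics/w6.png

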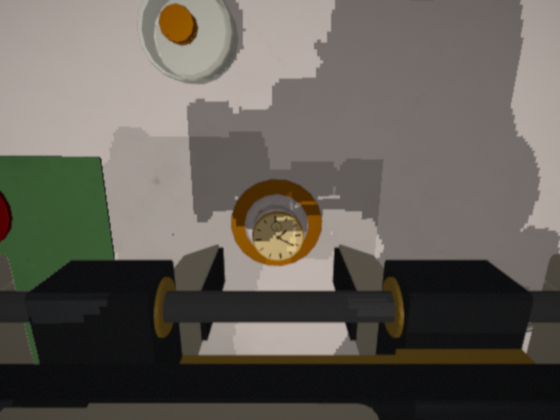

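The cream movement sits centred in the amber holder at (278,236). The amber cover's knob is at (177,24), and I go there next.

>>> carry_out:
  claw: [5,5,5,5,5,5,5]
  delta_pos:
    - [2.5,-1.1,0]
    - [2.5,-1.1,0]
    - [2.5,-1.1,0]
    - [2.5,-1.1,0]
    - [1.7,-0.8,0]
    - [0,0,0]
    - [0,0,0]
  angular:
    - [0,0,0]
    - [0,0,0]
    - [0,0,0]
    - [0,0,0]
    - [0,0,0]
    - [0,0,0]
    - [0,0,0]

```text
clock: 14.25
position: [0.5381, -0.071, 0.0706]
ee_rot: [3.142, 0.011, -0.004]
force: [-0.6, 0.9, 0.2]
width: 0.544
gripper_force: 0.0
```

Run:
```python
from h import *
p=arm.get_image("wrist"); o=arm.observe();P=o["position"];print(P,o["ee_rot"],o["width"]); save(p,"w7.png")
m=col(p,"amber",(200,360,120,285)); ys,xs=np.where(m); print(xs.min(),xs.max(),ys.min(),ys.max())
print("knob",far(p,m,.009,.041),far(p,m,.009,.038)); tr(p,"cover_medium",.026)
```

```text
[ 0.53766898 -0.07151202  0.07075581] [ 3.14122336  0.01023038 -0.00381588] 0.5425916976467214
266 293 219 249
knob (array([ 0.557 , -0.0722]), np.float64(0.00155)) (array([ 0.5559, -0.0722]), np.float64(0.00156))
```

View pics/w7.png

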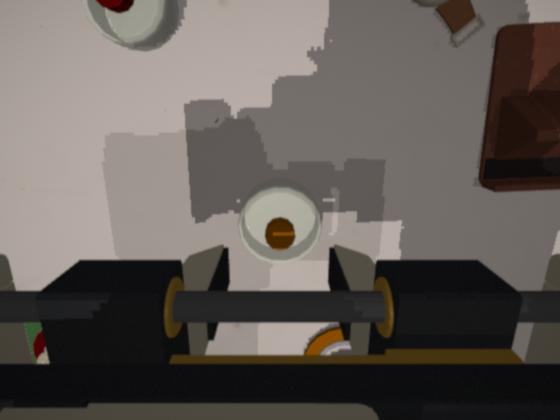

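The amber knob is at (280,234), midway between the pads (midline column 279). I need only its x.

Run:
```python
from h import *
p=arm.get_image("wrist"); print(arm.observe()["position"],px(p,(280,234.3),.038), px(p,(280,184),.023),px(p,(280,219),.041))
```

```text
[ 0.53783749 -0.07178731  0.07124961] [ 0.5414 -0.0734] [ 0.5687 -0.0733] [ 0.5521 -0.0733]
```

>>> carry_out:
  claw: [5,5,5,5,5,1,1,1,1,1,1,1,1,1]
  delta_pos:
    - [0.4,0.15,1]
    - [0,0,1.2]
    - [0,0,1.2]
    - [0,0,0.7]
    - [0,0,0]
    - [0,0,0]
    - [0,0,0]
    - [0,0,0]
    - [0,0,0]
    - [0,0,0]
    - [0,0,0]
    - [0,0,-1.5]
    - [0,0,-2]
    - [0,0,-1.5]
  angular:
    - [0,0,0]
    - [0,0,0]
    - [0,0,0]
    - [0,0,0]
    - [0,0,0]
    - [0,0,0]
    - [0,0,0]
    - [0,0,0]
    - [0,0,0]
    - [0,0,0]
    - [0,0,0]
    - [0,0,0]
    - [0,0,0]
    - [0,0,0]
  force: 25

```text
clock: 15.8
position: [0.5433, -0.0725, 0.0816]
ee_rot: [3.142, 0.011, 0.0]
force: [0.6, 0.5, -0.3]
width: 0.168
gripper_force: 25.0
```

>>> carry_out:
  claw: [1,1,1,1,1,1,1,1]
  delta_pos:
    - [-2,0.9,0]
    - [-2.5,1.1,0]
    - [-2.5,1.1,0]
    - [-2.5,1.1,0]
    - [-2.3,0.9,0]
    - [-0.2,0.1,0]
    - [0,0,0]
    - [0,0,0]
  angular:
    - [0,0,0]
    - [0,0,0]
    - [0,0,0]
    - [0,0,0]
    - [0,0,0]
    - [0,0,0]
    - [0,0,0]
    - [0,0,0]

```text
clock: 16.6
position: [0.4248, -0.125, 0.081]
ee_rot: [-3.142, -0.011, -0.002]
force: [-0.4, 0.2, -0.4]
width: 0.175
gripper_force: 25.0
```

Run:
```python
from h import *
p=arm.get_image("wrist"); o=arm.observe();P=o["position"];print(P,o["ee_rot"],o["width"],o["gripper_force"]); save(p,"w8.png")
r=arm.trace("cover_medium",p)
for q in r: ys,xs=np.where(q["region"]); print(q["conf"],xs.min(),xs.max(),ys.min(),ys.max())
s=arm.get_image("scene"); f=s["frame"][120:270,240:440,::-1]; w=p["frame"][120:330,180:400,::-1]
cv2.imwrite("pics/c8.png",np.hstack([cv2.resize(f,(400,300)),cv2.resize(w,(314,300))]))
```

```text
[ 0.42479985 -0.12486639  0.08090786] [-3.14140624e+00 -1.17807393e-02 -1.97627677e-03] 0.16967544087919748 24.99998545550625
0.81 230 327 201 289
```

View pics/c8.png

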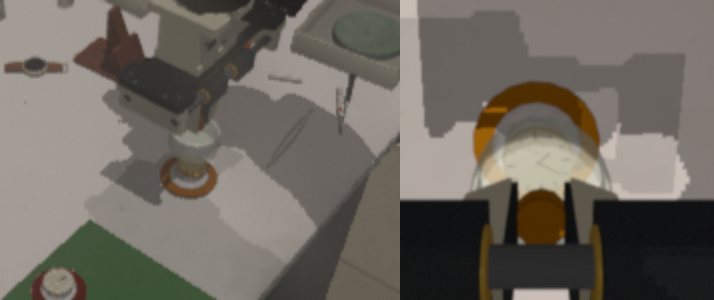

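The cover hangs level from the gripper. In the right-hand crop its clear dome shows over the amber base.

Run:
```python
from h import *
p=arm.get_image("wrist"); P=arm.observe()["position"]; print(P)
print("holder",far(p,col(p,"amber",(200,360,120,245)),.032,.007))
K=np.array(p["mtx"]);Ti=np.linalg.inv(np.array(p["T"]))
for dz in (-.030,-.004):
    q=Ti@np.array([P[0]+.027,P[1],P[2]+dz,1]); print(dz,(K@q[:3]/q[2])[:2])
    for s in (-1,1):
        q=Ti@np.array([P[0],P[1]+s*.027,P[2]+dz,1]); print("  side",(K@q[:3]/q[2])[:2])
```

```text
[ 0.424244   -0.12489455  0.08068309]
holder (array([ 0.4223, -0.1238]), np.float64(0.00021))
-0.03 [277.53234281 198.47220538]
  side [322.95860954 242.88938144]
  side [231.55417379 242.32059911]
-0.004 [277.38572078 212.1531324 ]
  side [329.16925354 262.18707063]
  side [224.98272172 261.54788668]
```

>>> carry_out:
  claw: [1,1,1,1,1,1,1]
  delta_pos:
    - [-0.15,-0.15,0]
    - [0,0,1.5]
    - [0,0,1.3]
    - [0,0,0.8]
    - [0,0,0.3]
    - [0,0,0.2]
    - [0,0,0]
  angular:
    - [0,0,0]
    - [0,0,0]
    - [0,0,0]
    - [0,0,0]
    - [0,0,0]
    - [0,0,0]
    - [0,0,0]

```text
clock: 17.5
position: [0.4221, -0.1238, 0.0398]
ee_rot: [3.142, 0.011, 0.0]
force: [-0.4, 0.2, -0.1]
width: 0.174
gripper_force: 25.0
```

>>> carry_out:
  claw: [1,1,4,4,4,4,4,4]
  delta_pos:
    - [0,0,0.15]
    - [0,0,0]
    - [0,0,0]
    - [0,0,0]
    - [0,0,-1.5]
    - [0,0,-2]
    - [0,0,-1]
    - [0,0,0]
  angular:
    - [0,0,0]
    - [0,0,0]
    - [0,0,0]
    - [0,0,0]
    - [0,0,0]
    - [0,0,0]
    - [0,0,0]
    - [0,0,0]

```text
clock: 18.3
position: [0.423, -0.1241, 0.0844]
ee_rot: [3.141, 0.01, 0.004]
force: [-0.1, -0.7, 1.1]
width: 0.435
gripper_force: 0.0
```

Run:
```python
from h import *
p=arm.get_image("wrist"); o=arm.observe();P=o["position"];print(P,o["ee_rot"],o["width"],o["force"])
r=arm.trace("cover_medium",p)
for q in r: ys,xs=np.where(q["region"]); print(q["conf"],xs.min(),xs.max(),ys.min(),ys.max(),"rim",px(p,((xs.min()+xs.max())/2,ys.min()),.007)-[.027,0],"top",px(p,((xs.min()+xs.max())/2,ys.min()),.033)-[.027,0])
w=p["frame"][130:340,170:390,::-1]; s=arm.get_image("scene")["frame"][160:250,280:400,::-1]
cv2.imwrite("pics/c9.png",np.hstack([cv2.resize(s,(400,300)),cv2.resize(w,(314,300))]))
```

```text
[ 0.42242092 -0.12404938  0.08353386] [3.14105352e+00 1.00661214e-02 2.27676336e-03] 0.4361882748591046 [-0.68852818 -0.23790799 -0.2424463 ]
0.6 238 317 184 266 rim [ 0.4206 -0.1241] top [ 0.4264 -0.1241]
```

View pics/c9.png

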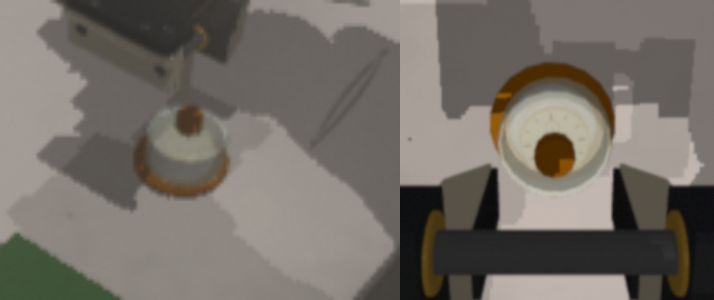

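The medium cover is level on the amber base with an even ring all round. Next is the small cover.

>>> carry_out:
  claw: [5,5,5,5,5,5,5,5,5,5]
  delta_pos:
    - [3.5,-2,0]
    - [3.5,-2,0]
    - [3.5,-2,0]
    - [3.5,-2,0]
    - [3.5,-2,0]
    - [3.5,-2,0]
    - [3,-1.2,1]
    - [0.5,-0.2,0.5]
    - [0,0,0]
    - [0,0,0]
  angular:
    - [0,0,0]
    - [0,0,0]
    - [0,0,0]
    - [0,0,0]
    - [0,0,0]
    - [0,0,0]
    - [0,0,0]
    - [0,0,0]
    - [0,0,0]
    - [0,0,0]

```text
clock: 19.45
position: [0.6646, 0.011, 0.0672]
ee_rot: [3.141, 0.01, -0.004]
force: [0.7, -1.1, -0.2]
width: 0.546
gripper_force: 0.0
```

```bash
cat >> h.py <<'E'
def knob(c,box,name,R):
    p=arm.get_image("wrist"); o=arm.observe(); print(np.round(o["position"],4),np.round(o["ee_rot"],3))
    ys,xs=np.where(col(p,c,box)); print("knob bbox",xs.min(),xs.max(),ys.min(),ys.max(),px(p,((xs.min()+xs.max()+1)/2,(ys.min()+ys.max()+1)/2),.038),px(p,((xs.min()+xs.max()+1)/2,ys.min()),.041)-[.009,0])
    for q in arm.trace(name,p)[:1]: ys,xs=np.where(q["region"]); print("cover",q["conf"],xs.min(),xs.max(),ys.min(),ys.max(),px(p,((xs.min()+xs.max()+1)/2,ys.min()),.0)-[R,0])
    return p
E
python3 - <<'E'
from h import *
p=knob("red",(200,360,120,290),"cover_small",.023)
E
```

```text
[0.6648 0.0106 0.0678] [ 3.141e+00  9.000e-03 -2.000e-03]
knob bbox 263 291 219 250 [0.6694 0.0107] [0.6713 0.0108]
cover 0.69 242 313 183 259 [0.6689 0.0105]
```

>>> carry_out:
  claw: [5,5,5,5,5,1,1,1,1,1,1,1,1,1]
  delta_pos:
    - [0.5,0,0.8]
    - [0,0,1.2]
    - [0,0,1.2]
    - [0,0,0.6]
    - [0,0,0]
    - [0,0,0]
    - [0,0,0]
    - [0,0,0]
    - [0,0,0]
    - [0,0,0]
    - [0,0,0]
    - [0,0,-1.5]
    - [0,0,-2]
    - [0,0,-1.5]
  angular:
    - [0,0,0]
    - [0,0,0]
    - [0,0,0]
    - [0,0,0]
    - [0,0,0]
    - [0,0,0]
    - [0,0,0]
    - [0,0,0]
    - [0,0,0]
    - [0,0,0]
    - [0,0,0]
    - [0,0,0]
    - [0,0,0]
    - [0,0,0]
  force: 25

```text
clock: 20.95
position: [0.6716, 0.0119, 0.0823]
ee_rot: [-3.141, -0.011, -0.002]
force: [0.4, 0.2, 0.0]
width: 0.172
gripper_force: 25.0
```

>>> carry_out:
  claw: [1,1,1,1,1,1,1,1,1,1]
  delta_pos:
    - [-3,-1,0]
    - [-3.5,-1.2,0]
    - [-3.5,-1.2,0]
    - [-3.5,-1.2,0]
    - [-3.5,-1.2,0]
    - [-3.5,-1.2,0]
    - [-3,-0.8,0]
    - [-0.4,0,0]
    - [0,0,0]
    - [0,0,0]
  angular:
    - [0,0,0]
    - [0,0,0]
    - [0,0,0]
    - [0,0,0]
    - [0,0,0]
    - [0,0,0]
    - [0,0,0]
    - [0,0,0]
    - [0,0,0]
    - [0,0,0]

```text
clock: 21.95
position: [0.4332, 0.0882, 0.0809]
ee_rot: [-3.141, -0.01, -0.003]
force: [-0.2, -0.2, 0.2]
width: 0.171
gripper_force: 25.0
```

```bash
cat >> h.py <<'E'
def over(c,box,Rh,name,R):
    p=arm.get_image("wrist"); o=arm.observe();P=o["position"];print(np.round(P,4),np.round(o["ee_rot"],4),o["width"],o["gripper_force"])
    m=col(p,c,box); ys,xs=np.where(m); print("base bbox",xs.min(),xs.max(),ys.min(),ys.max())
    print("holder",far(p,m,Rh,.007))
    for q in arm.trace(name,p)[:1]:
        ys,xs=np.where(q["region"]); print("cover",q["conf"],xs.min(),xs.max(),ys.min(),ys.max(),px(p,((xs.min()+xs.max()+1)/2,ys.min()),P[2]-.03)-[R,0])
    return p
E
python3 - <<'E'
from h import *
p=over("red",(200,360,100,245),.028,"cover_small",.023)
cv2.imwrite("pics/c10.png",cv2.resize(p["frame"][120:330,180:400,::-1],(628,600)))
E
```

```text
[0.4332 0.0881 0.0807] [-3.1413e+00 -8.9000e-03 -2.7000e-03] 0.1710230850063138 24.99987605464412
base bbox 239 313 185 235
holder (array([0.4294, 0.0888]), np.float64(0.0002))
cover 0.62 238 319 209 289 [0.4307 0.0872]
```

View pics/c10.png

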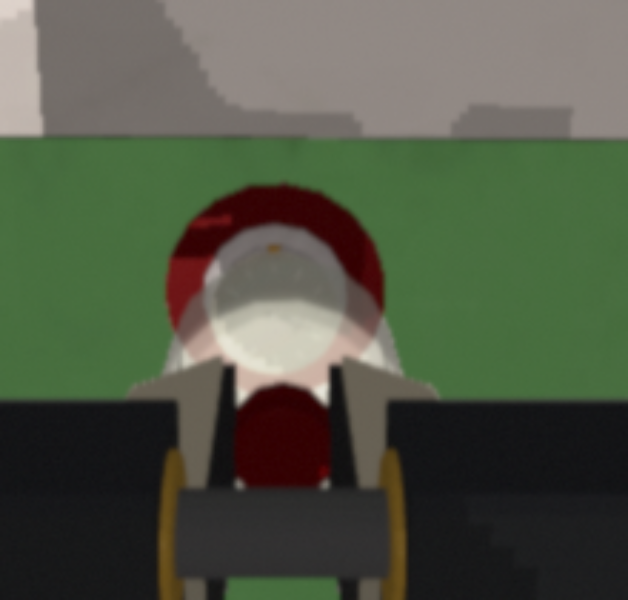

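The small cover is held level over the red base at (276,210 full image). It needs about 2 mm back.

>>> carry_out:
  claw: [1,1,1,1,1,1,1]
  delta_pos:
    - [-0.2,-0.1,0]
    - [0,0,1.5]
    - [0,0,1.3]
    - [0,0,0.8]
    - [0,0,0.4]
    - [0,0,0.25]
    - [0,0,0]
  angular:
    - [0,0,0]
    - [0,0,0]
    - [0,0,0]
    - [0,0,0]
    - [0,0,0]
    - [0,0,0]
    - [0,0,0]

```text
clock: 22.75
position: [0.43, 0.0894, 0.0378]
ee_rot: [-3.141, -0.011, -0.001]
force: [0.6, -0.3, -0.5]
width: 0.171
gripper_force: 25.0
```

>>> carry_out:
  claw: [1,4,4,4,4,4,4]
  delta_pos:
    - [0,0,0]
    - [0,0,0]
    - [0,0,0]
    - [0,0,-1.5]
    - [0,0,-2]
    - [0,0,-1]
    - [0,0,0]
  angular:
    - [0,0,0]
    - [0,0,0]
    - [0,0,0]
    - [0,0,0]
    - [0,0,0]
    - [0,0,0]
    - [0,0,0]

```text
clock: 23.45
position: [0.4305, 0.0894, 0.0839]
ee_rot: [-3.141, -0.01, -0.004]
force: [0.0, -0.1, -0.7]
width: 0.436
gripper_force: 0.0
```

Run:
```python
from h import *
p=arm.get_image("wrist"); o=arm.observe();P=o["position"];print(P,o["ee_rot"],o["width"])
for q in arm.trace("cover_small",p)[:1]: ys,xs=np.where(q["region"]); print(q["conf"],xs.min(),xs.max(),ys.min(),ys.max(),"rim",px(p,((xs.min()+xs.max())/2,ys.min()),.007)-[.023,0])
w=p["frame"][130:340,170:390,::-1]; s=arm.get_image("scene")["frame"][210:300,210:330,::-1]
cv2.imwrite("pics/c11.png",np.hstack([cv2.resize(s,(400,300)),cv2.resize(w,(314,300))]))
```

```text
[0.43002052 0.08924119 0.08305754] [-3.14134602e+00 -1.01313891e-02 -2.39262031e-03] 0.42869596437102414
0.78 244 312 190 262 rim [0.428  0.0891]
```

View pics/c11.png

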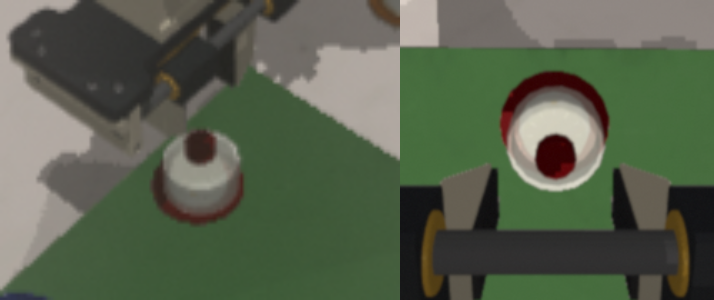

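The small cover is level on the red base. Next is the large cover.

>>> carry_out:
  claw: [5,5,5,5,5,5,5,5,5,5]
  delta_pos:
    - [3.5,-1.3,0]
    - [3.5,-1.3,0]
    - [3.5,-1.3,0]
    - [3.5,-1.3,0]
    - [3.5,-1.3,0]
    - [3.3,-1.3,0]
    - [2.5,-1,1]
    - [0,0,0.5]
    - [0,0,0]
    - [0,0,0]
  angular:
    - [0,0,0]
    - [0,0,0]
    - [0,0,0]
    - [0,0,0]
    - [0,0,0]
    - [0,0,0]
    - [0,0,0]
    - [0,0,0]
    - [0,0,0]
    - [0,0,0]

```text
clock: 24.6
position: [0.6606, 0.1782, 0.0668]
ee_rot: [3.141, 0.011, -0.003]
force: [0.3, 0.0, 0.3]
width: 0.55
gripper_force: 0.0
```

Run:
```python
from h import *
p=knob("blue",(200,360,120,290),"cover_large",.034)
```

```text
[0.661  0.1782 0.0674] [ 3.141e+00  1.000e-02 -2.000e-03]
knob bbox 270 293 235 248 [0.6612 0.1753] [0.6578 0.1754]
cover 0.83 225 332 167 276 [0.6649 0.1772]
```

>>> carry_out:
  claw: [5,5,5,5,5,1,1,1,1,1,1,1,1,1]
  delta_pos:
    - [0.4,0.1,0.8]
    - [0,0,1.2]
    - [0,0,1.2]
    - [0,0,0.5]
    - [0,0,0]
    - [0,0,0]
    - [0,0,0]
    - [0,0,0]
    - [0,0,0]
    - [0,0,0]
    - [0,0,0]
    - [0,0,-1.5]
    - [0,0,-2]
    - [0,0,-1.5]
  angular:
    - [0,0,0]
    - [0,0,0]
    - [0,0,0]
    - [0,0,0]
    - [0,0,0]
    - [0,0,0]
    - [0,0,0]
    - [0,0,0]
    - [0,0,0]
    - [0,0,0]
    - [0,0,0]
    - [0,0,0]
    - [0,0,0]
    - [0,0,0]

```text
clock: 26.1
position: [0.6665, 0.1781, 0.0828]
ee_rot: [-3.141, -0.011, -0.002]
force: [0.8, 0.3, 0.6]
width: 0.174
gripper_force: 25.0
```

>>> carry_out:
  claw: [1,1,1,1,1,1,1,1,1,1]
  delta_pos:
    - [-3,-0.8,0]
    - [-3.5,-1,0]
    - [-3.5,-1,0]
    - [-3.5,-1,0]
    - [-3.5,-1,0]
    - [-3.5,-0.9,0]
    - [-2.7,-0.6,0]
    - [-0.2,0,0]
    - [0,0,0]
    - [0,0,0]
  angular:
    - [0,0,0]
    - [0,0,0]
    - [0,0,0]
    - [0,0,0]
    - [0,0,0]
    - [0,0,0]
    - [0,0,0]
    - [0,0,0]
    - [0,0,0]
    - [0,0,0]

```text
clock: 27.1
position: [0.433, 0.2392, 0.0813]
ee_rot: [-3.141, -0.009, -0.003]
force: [1.0, 0.4, 0.3]
width: 0.174
gripper_force: 25.0
```

Run:
```python
from h import *
p=over("blue",(180,380,100,235),.039,"cover_large",.034); save(p,"w12.png")
```

```text
[0.433  0.2391 0.0811] [-3.1413e+00 -8.4000e-03 -2.0000e-03] 0.17315538214099718 24.999790466149108
base bbox 223 329 166 222
holder (array([0.4316, 0.2396]), np.float64(0.00024))
cover 0.92 216 340 188 289 [0.4319 0.2386]
```

View pics/w12.png

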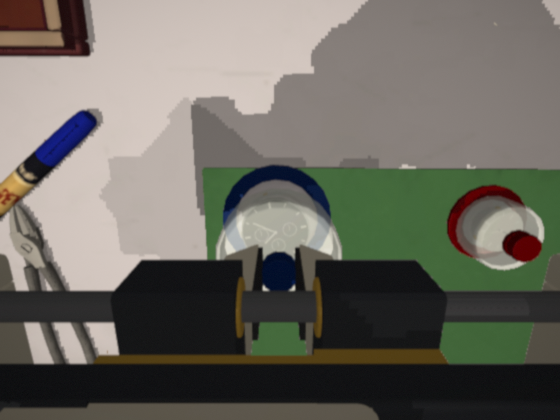

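The blue cover is held level over its holder (far rim at row 188, centre column 278) and is already within 1 mm of the axis, so I lower it.

>>> carry_out:
  claw: [1,1,1,1,1,1,1,1,4,4,4,4,4,4]
  delta_pos:
    - [0,-0.1,0]
    - [0,0,1.5]
    - [0,0,1.3]
    - [0,0,0.8]
    - [0,0,0.4]
    - [0,0,0.25]
    - [0,0,0]
    - [0,0,0]
    - [0,0,0]
    - [0,0,0]
    - [0,0,-1.5]
    - [0,0,-2]
    - [0,0,-1]
    - [0,0,0]
  angular:
    - [0,0,0]
    - [0,0,0]
    - [0,0,0]
    - [0,0,0]
    - [0,0,0]
    - [0,0,0]
    - [0,0,0]
    - [0,0,0]
    - [0,0,0]
    - [0,0,0]
    - [0,0,0]
    - [0,0,0]
    - [0,0,0]
    - [0,0,0]

```text
clock: 28.6
position: [0.4325, 0.2408, 0.0845]
ee_rot: [-3.14, -0.01, -0.004]
force: [0.3, 0.6, 0.4]
width: 0.435
gripper_force: 0.0
```

>>> carry_out:
  claw: [4,4,4,4,4,4]
  delta_pos:
    - [0,0,-4]
    - [0,1,-4]
    - [0,2,-4]
    - [0,3,0]
    - [0,2,0]
    - [0,0,0]
  angular:
    - [0,0,0]
    - [0,0,0]
    - [0,0,0]
    - [0,0,0]
    - [0,0,0]
    - [0,0,0]

```text
clock: 29.2
position: [0.4321, 0.1569, 0.2026]
ee_rot: [3.14, 0.004, -0.001]
force: [-0.5, 0.1, -1.4]
width: 0.435
gripper_force: 0.0
```

Run:
```python
from h import *
p=arm.get_image("wrist"); o=arm.observe();print(o["position"],o["clock"])
for n,R in (("cover_large",.034),("cover_medium",.027),("cover_small",.023)):
  for q in arm.trace(n,p)[:1]: ys,xs=np.where(q["region"]); print(n,q["conf"],xs.min(),xs.max(),ys.min(),ys.max(),"rim",px(p,((xs.min()+xs.max())/2,ys.min()),.007)-[R,0])
s=arm.get_image("scene")["frame"][170:350,170:370,::-1]
cv2.imwrite("pics/c13.png",np.hstack([cv2.resize(p["frame"][100:300,0:260,::-1],(390,300)),cv2.resize(s,(333,300))]))
```

```text
[0.43203639 0.15878774 0.20264256] 29.25
cover_large 0.72 160 230 151 219 rim [0.4302 0.2414]
cover_medium 0.76 518 559 167 222 rim [ 0.4211 -0.1147]
cover_small 0.64 321 369 164 211 rim [0.428  0.0869]
```

View pics/c13.png

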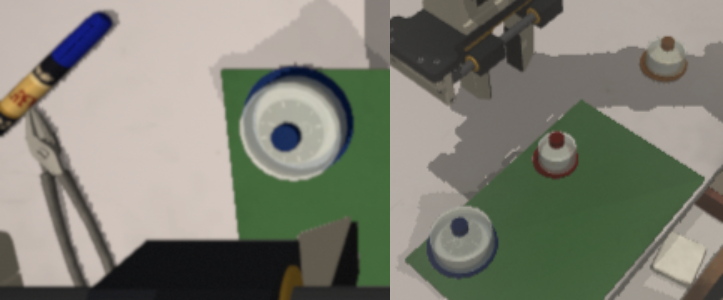

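All three covers sit level, with the base rings even all round. The arm is clear of everything, so I hand in.

```bash
python3 -c "
from cell import arm
print(arm.sign_off())"
```

```text
the job is handed in; nothing more can be done
None
```

I handed the job in at about 29 s on the robot's clock, with no verdict returned. In the last images both movements are dial up in their holders, all three covers sit level on their matching bases, and the loupe and tweezers were not touched.

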